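# Free the tin's well in the bottle board and slide the tin home

### The job

One of the three condiments (soy bottle, pepper drum or vinegar bottle) has been put in the largest well of the wooden bottle board, where the food tin belongs. Lift that one out and stand it fully down in the well that matches its diameter; then slide the tin along the board, without lifting it off the board, until it drops fully into the largest well. Leave the other two condiments standing where they are, knock nothing over, and finish with both things upright and released.

Things in the scene. Friction and masses are not known exactly. Their poses are not given: they have to be found in the camera images.
- board: Fixed pale wooden board, 124 mm (x) by 422 mm (y) by 18 mm thick (z up), edges half-round; origin: centre of its underside, at worktop height. Four round through-wells of 45, 52, 64 and 82 mm at x = 0, y = -0.1695, -0.109, -0.039, +0.046 m in its frame, things in them stand on the worktop. Its +y end (the robot's left), 115 mm, is a plain flat apron.
- well_45 (a point): Centre of the mouth of the 45 mm well, at the board's top face (18 mm above the worktop); this well fits the soy bottle.
- well_52 (a point): Centre of the mouth of the 52 mm well, at the board's top face; this well fits the pepper drum.
- well_64 (a point): Centre of the mouth of the 64 mm well, at the board's top face; this well fits the vinegar bottle.
- well_82 (a point): Centre of the mouth of the 82 mm well, at the board's top face; this well fits the tin. One of the three condiments stands loosely in it at the start.
- tin_mid (a point): Centre (29 mm over its underside) of the food tin with tomatoes on its label: cylinder of 75 mm diameter, 58 mm high, 0.18 to 0.33 kg. Starts standing on the board's apron; slides on the wood and drops into the 82 mm well when pushed over it. Stands upright; the point's z axis is the axis of the thing, pointing up at the start.
- soy_mid (a point): Centre (72 mm over its underside, total height 145 mm) of the small dark soy bottle with a tan cap: body 39 mm diameter up to 67 mm, then 32 mm thick to grip from 68 mm up to the top. 0.22 kg. Stands upright; the point's z axis is the axis of the thing, pointing up at the start.
- pepper_mid (a point): Centre (49 mm over its underside, total height 98 mm) of the black and white striped pepper drum with a white lid: straight cylinder, 45 mm diameter up to 92 mm, lid 46 mm. 0.11 kg. Stands upright; the point's z axis is the axis of the thing, pointing up at the start.
- vinegar_mid (a point): Centre (86 mm over its underside, total height 173 mm) of the brown glass vinegar bottle with a yellow cap: body 58 mm diameter up to about 100 mm, narrowing to a neck of 28 mm between 117 and 158 mm, cap 28 mm to the top. 0.42 kg; grip by the neck. Stands upright; the point's z axis is the axis of the thing, pointing up at the start.
Mind the look-alikes: they are no part of the job. Leave any black or orange look-alike of the part that bears tin_mid alone.

How it is judged:
By the outcome, as a careful person would: the job done as asked, in the order asked, and still so for the second after the job is handed in, with the robot touching nothing.
It also fails if it takes over 58 s, if anything falls off the work surface, if the arm or the gripper's body presses on something with over 40 N, if the wrist force passes 120 N, or if a joint passes its speed limit or range.

### The arm

A 6-joint arm with a two-finger parallel gripper is mounted at the origin on a cart in front of the work surface, level with it; the furniture and walls round the work are solid. World frame = base frame: x ahead of the robot, y to its left, z up, the work surface at z = 0. Lengths are in m, angles in rad, forces in N, time in s.
With the tool pointing down it reaches from about 0.375 to 0.75 m from the base axis. Payload 9 kg.
Tool frame: the origin (TCP) lies midway between the tips of the shut fingers; the grasp point (between the pads) lies 19 mm behind it; z points along the fingers, y is the line along which they close (so a half turn about z gives the same grasp; the last joint's range is limited). The gripper opens to 85 mm and grips with 20 to 120 N. Pads are 22 mm wide; open, the fingers measure 114 mm over their backs; the gripper's body (76 mm by 85 mm) begins 54 mm behind the grasp point. The pads swing forward as they close: fully open they stand 13 mm farther back than shut.
Start: joints at [-1.447, 0.104, 0.097, 1.564, 0, 1.353], TCP at [0.201, -0.565, 0.231] pointing down, gripper open.
Joint ranges: [-2.99, 2.99], [-0.84, 1.86], [-1.1, 1.16], [-1.84, 2.11], [-1.51, 1.56], [-3.14, 3.14]. Speed limits (rad/s): [2.22, 2.22, 2.57, 3.14, 3.14, 3.14].

### API

Orientations are given as a rotation vector (axis times angle).
In Python, from workcell import r gives the robot as it stands. The module is installed in compiled form; this text tells all that it offers.
- The arm moves only by the shell command python3 -m jog 'ROWS'. ROWS is JSON, a list of rows, each an object with "jaw": the opening, from 0 (shut) to 1 (fully open); "dp": the shift along the tool's x, y, z in cm, a list of three; "twist": the turn about the tool's z in rad. A call has 1 to 12 rows; each row shifts and turns the commanded pose from where the row before left it, along the tool's axes as they then stand; what a row does not reach is not made up. A row lasts 1/8 s, in which the tool goes at most 62.5 mm and 10.7 degrees, less where a joint would pass 70% of its speed; a pose out of reach is approached as far as the arm can. A call with a gripper value outside its range is refused whole. The fingers move at their own pace and stop on an object; the grip force is fixed at half the most. Time passes only in rows, so rows that do not move let the fingers close. It gives the time, the measured TCP pose, the force, the opening and the grip force at its end, in the units of the state.
- r.state(): the state, without advancing time (a new reading comes with each control period).
- r.get_image(name): name is "scene" or "top"; returns the picture (480x640x3 uint8, blue, green, red); there is no depth.
- r.get_calibration(name): a dict with "K" (3x3 intrinsics, pixels), "extrinsics" (4x4, takes a point from world to camera coordinates). Camera axes: x right, y down, z forward; pixel columns grow to the right and rows downward; lengths in m; the calibration is good to about 2 mm. A picture is of the moment at which its call begins. get_calibration takes no time and is no camera call.
- r.hand_in(): hands the job in; it is judged then, once.
The state is a dict: "t": time; "joints": joint angles; "joint_vel": joint speeds; "joint_torque": joint torques, N m; "tcp_pos": TCP position; "tcp_rot": TCP orientation; "force": force on the tool from outside, world axes, zero at the start; "torque": the same for the moment, N m; "width": finger opening in m; "grasp_force": force on a finger pad.
Only numpy, scipy, OpenCV 4.12 (cv2) and the standard library are available. Lean on these libraries where they do the work, as an engineer would, in place of code of your own. Each camera call takes 0.05 s, during which the arm holds its last target. There are 200 camera calls.

## Working session

There is one attempt and no reset: what is moved stays moved. The work goes in short steps, Python scripts to look and compute and a shell command to move; the robot and the scene stay as the last step left them, time stands still between calls to the robot, and variables do not carry over. Pictures are saved under pics/ and viewed, at most 10 in all, crops included, and the job is handed in when it is done.

```bash
mkdir -p pics
python3 - <<'E'
from workcell import r
import cv2,numpy as np
for n in("scene","top"):
    cv2.imwrite(f"pics/{n}0.png",r.get_image(n)); c=r.get_calibration(n); print(n,np.round(c["K"],1).tolist(),np.round(c["extrinsics"],4).tolist())
s=r.state(); print(s["t"],s["tcp_pos"],s["tcp_rot"],s["width"],s["force"])
E
```

```text
scene [[603.4, 0.0, 328.5], [0.0, 603.4, 237.1], [0.0, 0.0, 1.0]] [[0.6759, -0.7369, 0.0127, -0.3551], [-0.2732, -0.2666, -0.9243, 0.2033], [0.6845, 0.6213, -0.3815, 0.9083], [0.0, 0.0, 0.0, 1.0]]
top [[487.9, 0.0, 319.3], [0.0, 487.9, 242.0], [0.0, 0.0, 1.0]] [[0.006, -1.0, -0.0038, -0.0483], [-0.9957, -0.0056, -0.0922, 0.4711], [0.0922, 0.0044, -0.9957, 0.996], [0.0, 0.0, 0.0, 1.0]]
0.1 [ 0.20108925 -0.56499006  0.23059559] [-3.09464737e+00 -5.34141921e-01 -1.21446196e-04] 0.08535656493117603 [0.06639156 0.29951438 0.11411751]
```

View pics/scene0.png

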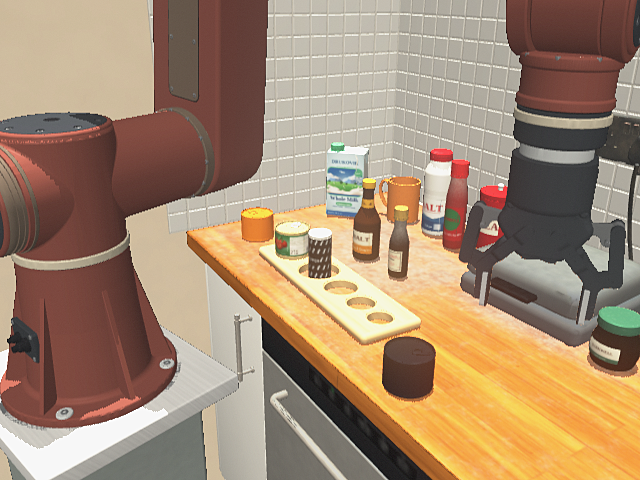

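View pics/top0.png

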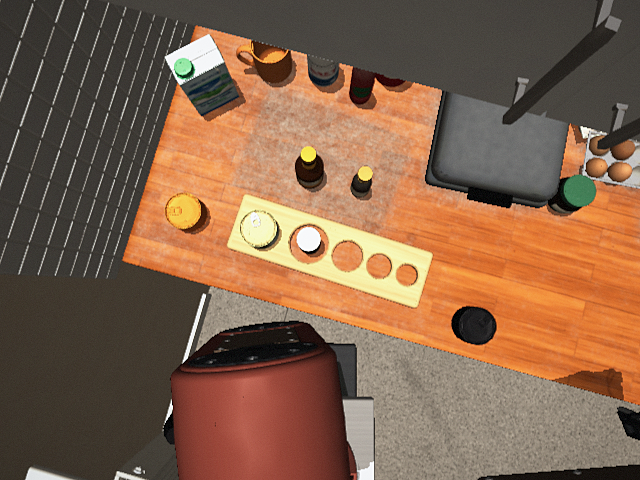

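The soy bottle (scene 399,245; top 362,182) and the vinegar bottle (scene 367,220; top 309,168) stand free, so the pepper drum (scene 320,254; top 309,240) is the one in the 82 mm well.

There are three tin candidates: pale with tomatoes at scene (293,240), top (259,229); orange at scene (257,225), top (184,212); black at scene (409,367), top (473,325). The pale one on the apron fits the description. I'll measure and confirm it in a crop.

```bash
cat > h.py <<'E'
from workcell import r
import cv2,numpy as np
def ray(n,uv,z):
    c=r.get_calibration(n);K=np.array(c["K"]);E=np.array(c["extrinsics"]);R,t=E[:3,:3],E[:3,3]
    d=R.T@np.linalg.solve(K,[uv[0],uv[1],1.]);o=-R.T@t
    return o+d*(z-o[2])/d[2]
def proj(n,p):
    c=r.get_calibration(n);K=np.array(c["K"]);E=np.array(c["extrinsics"])
    q=K@(E[:3,:3]@np.array(p)+E[:3,3]); return q[:2]/q[2]
E
python3 - <<'E'
from h import *
im=cv2.imread("pics/top0.png"); hsv=cv2.cvtColor(im,cv2.COLOR_BGR2HSV)
roi=np.zeros(im.shape[:2],np.uint8); roi[185:315,215:445]=255
m=cv2.inRange(hsv,(15,30,150),(40,130,255))&roi
m=cv2.morphologyEx(m,cv2.MORPH_OPEN,np.ones((3,3)))
cs,h=cv2.findContours(m,cv2.RETR_CCOMP,cv2.CHAIN_APPROX_NONE)
i=max(range(len(cs)),key=lambda k:cv2.contourArea(cs[k]))
P=np.array([ray("top",p[0],.018)[:2] for p in cs[i]],np.float32)*1000
(c,s,a)=cv2.minAreaRect(P); print("board",c,s,a)
for k in range(len(cs)):
    if h[0][k][3]==i and cv2.contourArea(cs[k])>80:
        W=np.array([ray("top",p[0],.018)[:2] for p in cs[k]],np.float32)*1000
        print("hole",np.round(cv2.fitEllipse(W)[0],1),np.round(cv2.fitEllipse(W)[1],1),cv2.fitEllipse(cs[k])[0])
w=cv2.inRange(hsv,(0,0,170),(180,30,255)); w[:, :290]=0;w[:,328:]=0;w[:220]=0;w[262:]=0
cc,_=cv2.findContours(w,cv2.RETR_EXTERNAL,cv2.CHAIN_APPROX_NONE); k=max(cc,key=cv2.contourArea)
W=np.array([ray("top",p[0],.098)[:2] for p in k],np.float32)*1000; print("pepper",cv2.minEnclosingCircle(W),cv2.fitEllipse(k))
print("tin guess",ray("top",(259,229),.076))
a=cv2.resize(im[185:315,215:445],None,fx=3.4,fy=3.4,interpolation=cv2.INTER_CUBIC)[:, :780]
b=cv2.resize(cv2.imread("pics/scene0.png")[195:290,225:430],None,fx=780/205,fy=780/205)[:,:]
b=cv2.resize(b,None,fx=.42,fy=.42)
v=np.zeros((598,782,3),np.uint8); v[:a.shape[0],:a.shape[1]]=a; hh=min(b.shape[0],598-a.shape[0]); v[a.shape[0]:a.shape[0]+hh,:b.shape[1]]=b[:hh]
cv2.imwrite("pics/crop1.png",v)
E
```

```text
board (456.0350036621094, -66.70249938964844) (417.41357421875, 121.84526062011719) 72.56132507324219
hole [ 405.1 -227.3] [47.7 48.5] (406.5495300292969, 274.4304504394531)
hole [ 423.3 -169.5] [55.1 56.1] (378.6998596191406, 265.52911376953125)
hole [ 444.3 -103.2] [66.8 68. ] (346.8688659667969, 255.2890167236328)
hole [469.6 -22.1] [84.9 85.2] (308.12652587890625, 243.0357208251953)
hole [487.1  67.1] [57.9 68.3] (265.6748962402344, 234.46543884277344)
hole [519.7  90.9] [21.6 38.1] (254.5832977294922, 218.96473693847656)
pepper ((470.5411682128906, -24.608118057250977), 23.287477493286133) ((308.2093811035156, 238.71372985839844), (22.79715347290039, 23.333660125732422), 9.383904457092285)
tin guess [0.49155977 0.07375896 0.076     ]
```

View pics/crop1.png

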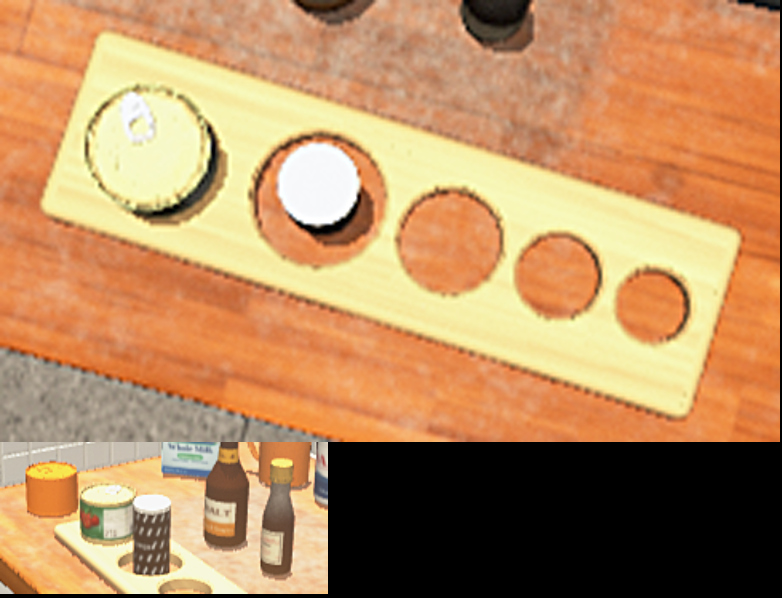

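The crop shows the pale tin with a tomato label on the apron at top px (259,229), and the pepper drum's white lid standing in the 82 mm well at (308,239). The three smaller wells are empty. Next I twist so the jaws close across the board, which makes tool x = board +y and tool y = board +x.

```bash
cat >> h.py <<'E'
from scipy.spatial.transform import Rotation as Ro
U=np.array([.2998,.954])
def st():
    s=r.state(); R=Ro.from_rotvec(s["tcp_rot"]).as_matrix()
    print("t %.2f"%s["t"],"tcp",np.round(s["tcp_pos"],4),"yawerr %.4f"%(np.arctan2(R[1,0],R[0,0])-np.arctan2(U[1],U[0])),"F",np.round(s["force"],1),"w %.4f gf %.1f"%(s["width"],s["grasp_force"]))
    return s,R
def go(p):
    s,R=st(); print("dp cm",np.round(R.T@(np.array(p)-s["tcp_pos"])*100,2))
E
python3 -m jog '[{"jaw":1,"dp":[0,0,0],"twist":-0.185},{"jaw":1,"dp":[0,0,0],"twist":-0.185},{"jaw":1,"dp":[0,0,0],"twist":-0.185},{"jaw":1,"dp":[0,0,0],"twist":-0.185},{"jaw":1,"dp":[0,0,0],"twist":-0.185}]'
python3 -c "
from h import *
go([.4705,-.0246,.2])"
```

```text
t: 0.72
tcp_pos: [0.2011, -0.5651, 0.2308]
tcp_rot: [-2.526, -1.867, -0.001]
force: [-0.1, 0.8, -0.5]
width: 0.0857
grasp_force: 0.0
t 0.72 tcp [ 0.2011 -0.5651  0.2308] yawerr 0.0066 F [-0.1  0.8 -0.5] w 0.0857 gf 0.0
dp cm [59.57  9.89  3.12]
```

```bash
python3 -m jog '[{"jaw":1,"dp":[4.5,0.9,0],"twist":0},{"jaw":1,"dp":[5,0.9,0],"twist":0},{"jaw":1,"dp":[5,0.9,0],"twist":0},{"jaw":1,"dp":[5,0.9,0],"twist":0},{"jaw":1,"dp":[5,0.9,0],"twist":0},{"jaw":1,"dp":[5,0.9,0],"twist":0},{"jaw":1,"dp":[5,0.9,0],"twist":0},{"jaw":1,"dp":[5,0.9,0],"twist":0},{"jaw":1,"dp":[5,0.9,0],"twist":0},{"jaw":1,"dp":[5,0.9,0],"twist":0},{"jaw":1,"dp":[5,0.9,0],"twist":0},{"jaw":1,"dp":[0,0,0],"twist":0}]'
python3 -c "
from h import *
go([.4705,-.0246,.06])"
```

```text
t: 2.22
tcp_pos: [0.4594, -0.0721, 0.231]
tcp_rot: [-2.527, -1.865, -0.0]
force: [-0.6, 0.2, 0.5]
width: 0.0856
grasp_force: 0.0
t 2.23 tcp [ 0.4594 -0.0721  0.231 ] yawerr 0.0053 F [-0.6  0.2  0.5] w 0.0856 gf 0.0
dp cm [ 4.85 -0.32 17.1 ]
```

```bash
python3 -m jog '[{"jaw":1,"dp":[2.45,-0.15,0],"twist":0.005},{"jaw":1,"dp":[2.4,-0.15,0],"twist":0},{"jaw":1,"dp":[0,0,4],"twist":0},{"jaw":1,"dp":[0,0,4],"twist":0},{"jaw":1,"dp":[0,0,4],"twist":0},{"jaw":1,"dp":[0,0,3.5],"twist":0},{"jaw":1,"dp":[0,0,3],"twist":0},{"jaw":1,"dp":[0,0,0],"twist":0},{"jaw":1,"dp":[0,0,0],"twist":0}]'
python3 -c "
from h import *
go([.4705,-.0246,.045])"
```

```text
t: 3.35
tcp_pos: [0.4709, -0.0284, 0.0475]
tcp_rot: [2.537, 1.852, 0.001]
force: [-0.2, 0.7, 0.9]
width: 0.0854
grasp_force: 0.0
t 3.35 tcp [ 0.4709 -0.0284  0.0475] yawerr -0.0051 F [-0.2  0.7  0.9] w 0.0854 gf 0.0
dp cm [ 0.35 -0.16  0.25]
```

```bash
python3 -m jog '[{"jaw":1,"dp":[0.35,-0.1,0.2],"twist":0},{"jaw":0.75,"dp":[0,0,0],"twist":0},{"jaw":0.6,"dp":[0,0,0],"twist":0},{"jaw":0.5,"dp":[0,0,0],"twist":0},{"jaw":0.4,"dp":[0,0,0],"twist":0},{"jaw":0.4,"dp":[0,0,0],"twist":0},{"jaw":0.4,"dp":[0,0,0],"twist":0}]'
python3 -c "
from h import *
go([.4705,-.0246,.045])"
```

```text
t: 4.22
tcp_pos: [0.4709, -0.0242, 0.0448]
tcp_rot: [2.536, 1.853, 0.001]
force: [-1.2, 1.0, 4.8]
width: 0.044
grasp_force: 58.5
t 4.22 tcp [ 0.4709 -0.0242  0.0448] yawerr -0.0044 F [-1.2  1.   4.8] w 0.0440 gf 58.5
dp cm [-0.05 -0.03 -0.02]
```

```bash
python3 -m jog '[{"jaw":0.4,"dp":[0,0,-2],"twist":0},{"jaw":0.4,"dp":[0,0,-2.5],"twist":0},{"jaw":0.4,"dp":[0,0,-1.5],"twist":0},{"jaw":0.4,"dp":[-2.5,0,0],"twist":0},{"jaw":0.4,"dp":[-3.5,0,0],"twist":0},{"jaw":0.4,"dp":[-3.5,0,0],"twist":0},{"jaw":0.4,"dp":[-3.5,0,0],"twist":0},{"jaw":0.4,"dp":[-2.3,-0.2,0],"twist":0},{"jaw":0.4,"dp":[0,0,0],"twist":0},{"jaw":0.4,"dp":[0,0,0],"twist":0}]'
python3 - <<'E'
from h import *
go([.4233,-.1695,.105])
for n in("scene","top"):cv2.imwrite(f"pics/{n}1.png",r.get_image(n))
a,b=cv2.imread("pics/scene1.png")[140:400,200:500],cv2.imread("pics/top1.png")[140:330,200:470]
a=cv2.resize(a,(390,338));b=cv2.resize(b,(405,285));v=np.zeros((338,795,3),np.uint8);v[:,:390]=a;v[:285,390:]=b;cv2.imwrite("pics/c2.png",v)
E
```

```text
t: 5.48
tcp_pos: [0.4222, -0.1688, 0.1041]
tcp_rot: [-2.537, -1.853, -0.0]
force: [0.5, 0.3, -1.5]
width: 0.0439
grasp_force: 59.3
t 5.47 tcp [ 0.4222 -0.1688  0.1041] yawerr -0.0046 F [ 0.5  0.3 -1.5] w 0.0439 gf 59.3
dp cm [-0.04  0.12 -0.09]
```

View pics/c2.png

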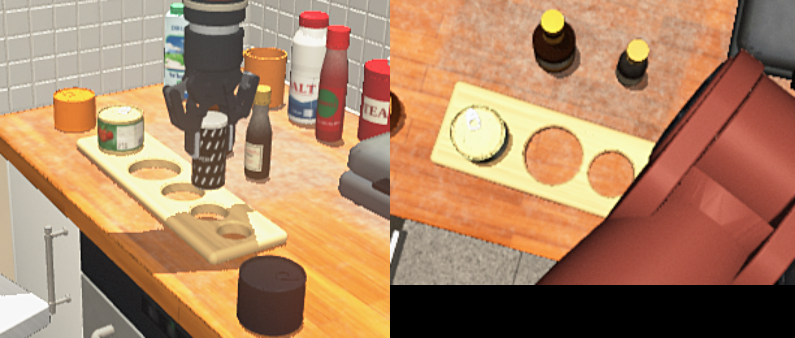

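The drum hangs straight over the 52 mm well area (scene px about 360,255). The top view is hidden by the arm, so I check the drum's offset in the jaws from its silhouette in the scene view.

Run:
```python
from h import *
im=cv2.imread("pics/scene1.png")
p=np.array([.4222,-.1688])
for z in(.06,.07,.08,.1,.15): print(z,np.round(proj("scene",[*p,z]),1), np.round(proj("scene",[*(p+.01*U),z]),1))
cv2.imwrite("pics/c3.png",cv2.resize(im[215:320,325:405],None,fx=5.5,fy=5.5,interpolation=cv2.INTER_CUBIC))
```

```text
0.06 [359.7 280.8] [356.7 278.6]
0.07 [359.9 275.7] [356.8 273.6]
0.08 [360.1 270.6] [357.  268.5]
0.1 [360.4 260.3] [357.4 258.2]
0.15 [361.4 233.8] [358.3 231.8]
```

View pics/c3.png

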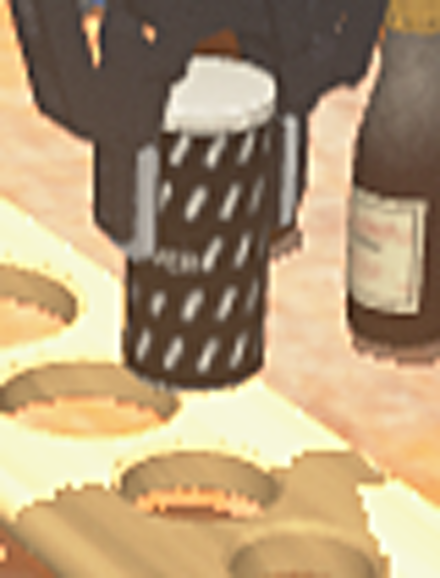

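Run:
```python
from h import *
im=cv2.imread("pics/scene1.png"); g=cv2.cvtColor(im,cv2.COLOR_BGR2GRAY)
for row in range(248,284,4):
    G=np.abs(np.diff(cv2.GaussianBlur(g,(3,3),0)[row].astype(float)))
    l=340+np.argmax(G[340:353]); rr=368+np.argmax(G[368:382]); print(row,l+.5,rr+.5,(l+rr)/2+.5)
for q in([.4233,-.1695,.018],[.4443,-.1032,.018],[.4051,-.2273,.018]):
    print(proj("scene",q))
hsv=cv2.cvtColor(im,cv2.COLOR_BGR2HSV)
print(g[303,340:385])
print(g[290:320,361])
```

```text
248 341.5 380.5 361.0
252 341.5 375.5 358.5
256 342.5 378.5 360.5
260 352.5 369.5 361.0
264 347.5 373.5 360.5
268 347.5 373.5 360.5
272 347.5 372.5 360.0
276 346.5 372.5 359.5
280 347.5 372.5 360.0
[359.62539671 301.65613155]
[339.78548302 286.13745592]
[378.69456839 316.51885537]
[163 165 165 174 249 159 199 114 134 139 139 147 160 161 160 160 155 185
 154 157 188 151 153 153 164 167 174 168 163 162 156 149 145 136 126 135
 157 182 183 186 187 187 186 184 183]
[243 243 242 242 242 244 241 168 178 177 172 172 172 151 165 208 191 117
 126 139 167 176 181 182 181 179 182 183 183 179]
```

Run:
```python
from h import *
im=cv2.imread("pics/scene0.png"); hsv=cv2.cvtColor(im,cv2.COLOR_BGR2HSV)
roi=np.zeros(im.shape[:2],np.uint8); roi[235:345,255:425]=255
m=cv2.inRange(hsv,(15,20,200),(40,110,255))&roi
cs,h=cv2.findContours(m,cv2.RETR_CCOMP,cv2.CHAIN_APPROX_NONE)
W={45:[.4051,-.2273],52:[.4233,-.1695],64:[.4443,-.1032],82:[.4696,-.0221]}
for k in range(len(cs)):
    if h[0][k][3]>=0 and cv2.contourArea(cs[k])>100:
        e=cv2.fitEllipse(cs[k]); print(np.round(e[0],1),np.round(e[1],1),np.round(ray("scene",e[0],.018)[:2],4))
for d,w in W.items():
    c=np.array([[w[0]+d/2e3*np.cos(a),w[1]+d/2e3*np.sin(a),.018] for a in np.arange(0,6.28,.1)])
    e=cv2.fitEllipse(np.array([proj("scene",q) for q in c],np.float32)); print(d,np.round(e[0],1),np.round(e[1],1))
```

```text
[379.5 317.6] [12.8 27.2] [ 0.4033 -0.2305]
[360.2 302.5] [13.1 29.4] [ 0.4216 -0.1723]
[341.5 286.7] [13.9 34.5] [ 0.4447 -0.1072]
45 [378.7 316.7] [13.1 26.3]
52 [359.6 301.8] [13.8 28.9]
64 [339.8 286.3] [15.4 33.9]
82 [317.8 269.4] [17.6 40.9]
```

```bash
python3 -m jog '[{"jaw":0.4,"dp":[-0.25,0,1.5],"twist":0},{"jaw":0.4,"dp":[0,0,1.5],"twist":0},{"jaw":0.4,"dp":[0,0,0.8],"twist":0},{"jaw":0.4,"dp":[0,0,0.3],"twist":0},{"jaw":0.4,"dp":[0,0,0.2],"twist":0},{"jaw":0.4,"dp":[0,0,0],"twist":0}]'
python3 - <<'E'
from h import *
st()
cv2.imwrite("pics/scene4.png",r.get_image("scene"))
cv2.imwrite("pics/c4.png",cv2.resize(cv2.imread("pics/scene4.png")[225:330,325:405],None,fx=5.5,fy=5.5,interpolation=cv2.INTER_CUBIC))
E
```

```text
t: 6.32
tcp_pos: [0.4216, -0.1718, 0.0615]
tcp_rot: [2.536, 1.853, 0.0]
force: [0.6, 0.1, -0.6]
width: 0.0439
grasp_force: 59.3
t 6.33 tcp [ 0.4216 -0.1718  0.0615] yawerr -0.0046 F [ 0.6  0.1 -0.6] w 0.0439 gf 59.3
```

View pics/c4.png

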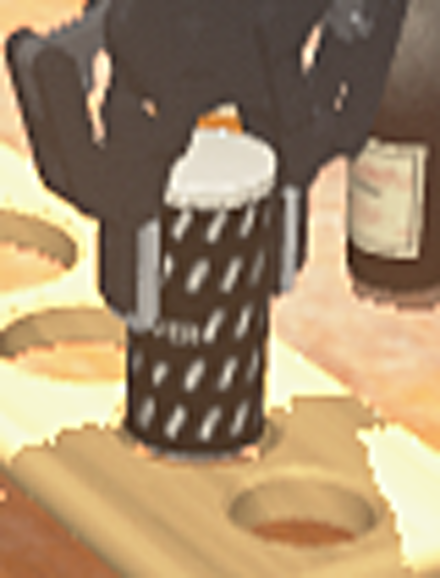

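The drum bottom (px about 361,307) sits at the mouth of the 52 mm well, about 1 mm left of centre. I make a small nudge and lower it while watching the force.

```bash
python3 -m jog '[{"jaw":0.4,"dp":[-0.1,0.06,0],"twist":0},{"jaw":0.4,"dp":[0,0,0.3],"twist":0},{"jaw":0.4,"dp":[0,0,0.3],"twist":0},{"jaw":0.4,"dp":[0,0,0],"twist":0}]'; python3 -m jog '[{"jaw":0.4,"dp":[0,0,0.3],"twist":0},{"jaw":0.4,"dp":[0,0,0.3],"twist":0},{"jaw":0.4,"dp":[0,0,0],"twist":0}]'
```

```text
t: 6.88
tcp_pos: [0.4215, -0.1727, 0.0549]
tcp_rot: [-2.536, -1.853, 0.0]
force: [0.1, 0.3, -1.4]
width: 0.0441
grasp_force: 59.3
t: 7.25
tcp_pos: [0.4215, -0.1727, 0.0489]
tcp_rot: [-2.536, -1.853, 0.0]
force: [0.7, 1.0, -2.6]
width: 0.0441
grasp_force: 59.3
```

```bash
python3 -m jog '[{"jaw":0.4,"dp":[0,0,0.25],"twist":0},{"jaw":0.4,"dp":[0,0,0.1],"twist":0},{"jaw":0.4,"dp":[0,0,0],"twist":0}]'; python3 -m jog '[{"jaw":0.54,"dp":[0,0,0],"twist":0},{"jaw":0.58,"dp":[0,0,0],"twist":0},{"jaw":0.65,"dp":[0,0,0],"twist":0},{"jaw":0.8,"dp":[0,0,0],"twist":0},{"jaw":1,"dp":[0,0,0],"twist":0},{"jaw":1,"dp":[0,0,0],"twist":0},{"jaw":1,"dp":[0,0,-2],"twist":0},{"jaw":1,"dp":[0,0,-4],"twist":0},{"jaw":1,"dp":[0,0,-4],"twist":0},{"jaw":1,"dp":[0,0,-2],"twist":0},{"jaw":1,"dp":[4,0,0],"twist":0},{"jaw":1,"dp":[4,0,0],"twist":0}]'
python3 - <<'E'
from h import *
go([.4916,.0738,.15])
E
```

```text
t: 7.62
tcp_pos: [0.4217, -0.1728, 0.0457]
tcp_rot: [-2.537, -1.853, 0.0]
force: [1.3, 0.7, -2.5]
width: 0.044
grasp_force: 59.3
t: 9.12
tcp_pos: [0.4461, -0.096, 0.1653]
tcp_rot: [-2.538, -1.851, 0.0]
force: [0.1, -0.2, -0.2]
width: 0.0855
grasp_force: 0.0
t 9.12 tcp [ 0.4461 -0.096   0.1653] yawerr -0.0060 F [ 0.1 -0.2 -0.2] w 0.0855 gf 0.0
dp cm [17.55 -0.86  1.53]
```

Run:
```python
from h import *
st()
for n in("scene","top"):cv2.imwrite(f"pics/{n}5.png",r.get_image(n))
a,b=cv2.imread("pics/scene5.png")[205:325,265:425],cv2.imread("pics/top5.png")[190:270,220:320]
v=np.zeros((600,800,3),np.uint8);v[:300,:400]=cv2.resize(a,(400,300),interpolation=cv2.INTER_CUBIC)
v[:320,400:]=cv2.resize(b,(400,320),interpolation=cv2.INTER_CUBIC)
c=cv2.imread("pics/scene5.png")[212:267,265:325]; v[300:,:327]=cv2.resize(c,(327,300),interpolation=cv2.INTER_CUBIC)
cv2.imwrite("pics/c5.png",v)
```

```text
t 9.12 tcp [ 0.4461 -0.096   0.1653] yawerr -0.0060 F [ 0.1 -0.2 -0.2] w 0.0855 gf 0.0
```

View pics/c5.png

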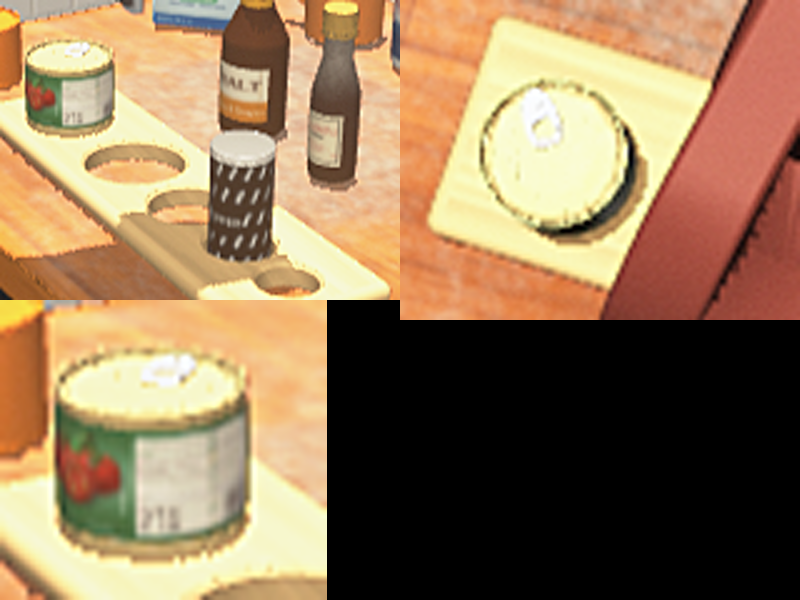

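The pepper drum stands upright in the 52 mm well (scene px about 361,285). The tin's lid centre is at scene (292.7,228.5) and top (259,229), upright on the apron. I compare both rays.

Run:
```python
from h import *
B=np.array([.954,-.2998])
w=np.array([.4696,-.0221])
for n,p in(("top",(259.1,229)),("scene",(292.5,228.3))):
    q=ray(n,p,.076)[:2]; print(n,np.round(q,4),"rel well82: u %.4f bx %.4f"%((q-w)@U,(q-w)@B))
im=cv2.imread("pics/scene5.png"); hsv=cv2.cvtColor(im,cv2.COLOR_BGR2HSV)
roi=np.zeros(im.shape[:2],np.uint8); roi[235:345,255:425]=255
m=cv2.inRange(hsv,(15,20,200),(40,110,255))&roi
cs,h=cv2.findContours(m,cv2.RETR_CCOMP,cv2.CHAIN_APPROX_NONE)
for k in range(len(cs)):
    if cv2.contourArea(cs[k])>100 and h[0][k][3]>=0:
        e=cv2.fitEllipse(cs[k]); q=ray("scene",e[0],.018)[:2];print(np.round(e,1) if 0 else np.round(e[0],1),np.round(q,4),np.round([(q-w)@U,(q-w)@B],4))
```

```text
top [0.4916 0.0736] rel well82: u 0.0978 bx -0.0077
scene [0.4875 0.068 ] rel well82: u 0.0914 bx -0.0099
[318.6 269.8] [ 0.4683 -0.0253] [-0.0035 -0.0003]
```

```bash
python3 -m jog '[{"jaw":1,"dp":[4,-0.2,0],"twist":0.006},{"jaw":1,"dp":[4.5,-0.2,0],"twist":0},{"jaw":1,"dp":[4.5,-0.2,0],"twist":0},{"jaw":1,"dp":[3.5,-0.2,0],"twist":0},{"jaw":1,"dp":[0,0,3],"twist":0},{"jaw":1,"dp":[0,0,3],"twist":0},{"jaw":1,"dp":[0,0,0],"twist":0},{"jaw":1,"dp":[0,0,0],"twist":0}]'
python3 - <<'E'
from h import *
go([.4898,.0706,.022])
im=r.get_image("scene"); cv2.imwrite("pics/scene6.png",im); cv2.imwrite("pics/c6.png",cv2.resize(im[170:280,240:360],None,fx=5,fy=5,interpolation=cv2.INTER_CUBIC))
E
```

```text
t: 10.22
tcp_pos: [0.4896, 0.0624, 0.1065]
tcp_rot: [2.542, 1.845, 0.0]
force: [0.2, 0.2, 0.3]
width: 0.0856
grasp_force: 0.0
t 10.22 tcp [0.4896 0.0624 0.1065] yawerr -0.0109 F [0.2 0.2 0.3] w 0.0856 gf 0.0
dp cm [ 0.78 -0.24  8.45]
```

View pics/c6.png

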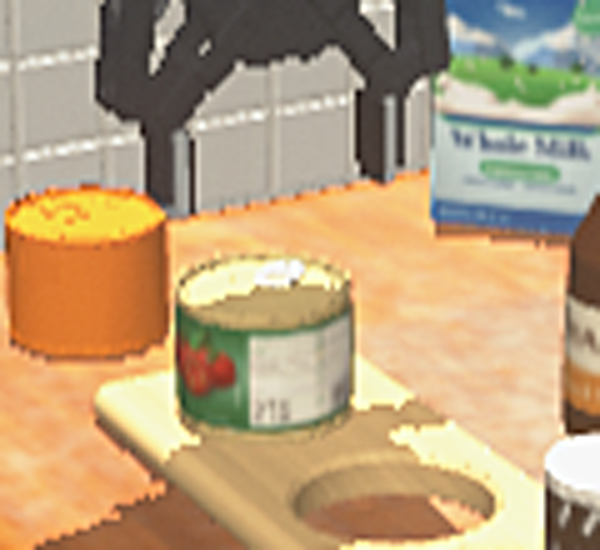

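The open jaws stand behind and above the tin (finger inner faces at crop cols 190 and 385, tin 177 to 353). The calculated shift agrees with this. Then I lower with force checks.

```bash
python3 -m jog '[{"jaw":1,"dp":[0.8,-0.24,0],"twist":-0.011},{"jaw":1,"dp":[0,0,2],"twist":0},{"jaw":1,"dp":[0,0,1.2],"twist":0},{"jaw":1,"dp":[0,0,0.5],"twist":0},{"jaw":1,"dp":[0,0,0.4],"twist":0},{"jaw":1,"dp":[0,0,0],"twist":0}]'
python3 - <<'E'
from h import *
go([.4898,.0706,.022])
E
```

```text
t: 11.02
tcp_pos: [0.4895, 0.0711, 0.0649]
tcp_rot: [2.532, 1.859, -0.0]
force: [-0.6, 0.1, 0.4]
width: 0.0854
grasp_force: 0.0
t 11.03 tcp [0.4895 0.0711 0.0649] yawerr 0.0005 F [-0.6  0.1  0.4] w 0.0854 gf 0.0
dp cm [-0.04  0.04  4.29]
```

```bash
python3 -m jog '[{"jaw":1,"dp":[0,0,0.4],"twist":0},{"jaw":1,"dp":[0,0,0.4],"twist":0},{"jaw":1,"dp":[0,0,0],"twist":0}]'; python3 -m jog '[{"jaw":1,"dp":[0,0,0.6],"twist":0},{"jaw":1,"dp":[0,0,0.8],"twist":0},{"jaw":1,"dp":[0,0,0],"twist":0}]'
```

```text
t: 11.4
tcp_pos: [0.4892, 0.0712, 0.0564]
tcp_rot: [-2.532, -1.859, 0.001]
force: [-0.5, 0.1, 0.6]
width: 0.0854
grasp_force: 0.0
t: 11.78
tcp_pos: [0.4888, 0.0712, 0.0418]
tcp_rot: [-2.531, -1.859, 0.002]
force: [-0.5, -0.1, 0.2]
width: 0.0853
grasp_force: 0.0
```

```bash
python3 -m jog '[{"jaw":1,"dp":[0,0,0.8],"twist":0},{"jaw":1,"dp":[0,0,0.9],"twist":0},{"jaw":1,"dp":[0,0,0],"twist":0},{"jaw":0.94,"dp":[0,0,0],"twist":0},{"jaw":0.88,"dp":[0,0,0],"twist":0},{"jaw":0.84,"dp":[0,0,0],"twist":0},{"jaw":0.8,"dp":[0,0,0],"twist":0},{"jaw":0.8,"dp":[0,0,0],"twist":0}]'
python3 - <<'E'
from h import *
go([.4691,-.0238,.022])
E
```

```text
t: 12.78
tcp_pos: [0.4903, 0.071, 0.0268]
tcp_rot: [2.531, 1.859, 0.002]
force: [0.1, -1.8, 5.3]
width: 0.0742
grasp_force: 70.1
t 12.78 tcp [0.4903 0.071  0.0268] yawerr 0.0005 F [ 0.1 -1.8  5.3] w 0.0742 gf 70.1
dp cm [-9.68  0.82  0.48]
```

```bash
python3 -m jog '[{"jaw":0.8,"dp":[-1,0.2,0],"twist":0},{"jaw":0.8,"dp":[-1.5,0.2,0],"twist":0},{"jaw":0.8,"dp":[-1.5,0.2,0],"twist":0},{"jaw":0.8,"dp":[-1.5,0.22,0],"twist":0},{"jaw":0.8,"dp":[-1.5,0,0],"twist":0},{"jaw":0.8,"dp":[-1,0,0],"twist":0},{"jaw":0.8,"dp":[-0.7,0,0],"twist":0},{"jaw":0.8,"dp":[0,0,0],"twist":0}]'
python3 - <<'E'
from h import *
go([.4691,-.0238,.022])
cv2.imwrite("pics/scene7.png",r.get_image("scene"))
im=cv2.imread("pics/scene7.png");cv2.imwrite("pics/c7.png",cv2.resize(im[195:305,265:385],None,fx=5,fy=5,interpolation=cv2.INTER_CUBIC))
E
```

```text
t: 13.78
tcp_pos: [0.4717, -0.0147, 0.0267]
tcp_rot: [2.532, 1.858, 0.002]
force: [-0.6, -0.1, 6.7]
width: 0.0741
grasp_force: 70.3
t 13.78 tcp [ 0.4717 -0.0147  0.0267] yawerr 0.0001 F [-0.6 -0.1  6.7] w 0.0741 gf 70.3
dp cm [-0.95  0.02  0.47]
```

View pics/c7.png

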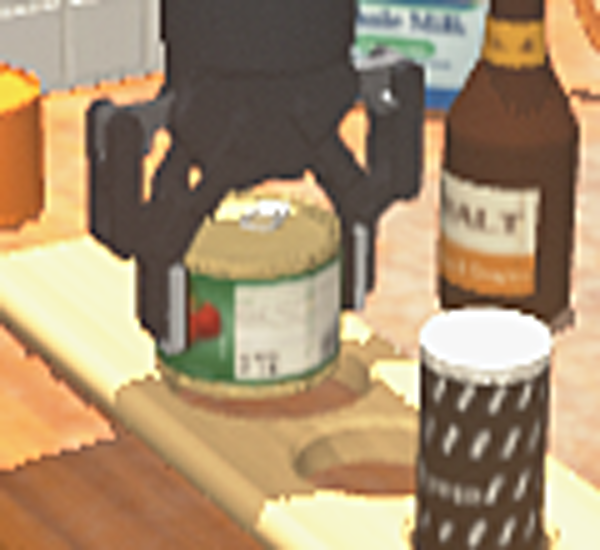

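The tin overhangs the 82 mm well. Its bottom centre is about 4 px left of the well centre (318.6,270), so 1.0 to 1.2 cm remain. I slide that far and release gently.

```bash
python3 -m jog '[{"jaw":0.8,"dp":[-0.5,0,0],"twist":0},{"jaw":0.8,"dp":[-0.6,0,0],"twist":0},{"jaw":0.8,"dp":[0,0,0],"twist":0},{"jaw":0.8,"dp":[0,0,0],"twist":0}]';  python3 -m jog '[{"jaw":0.9,"dp":[0,0,0],"twist":0},{"jaw":0.94,"dp":[0,0,0],"twist":0},{"jaw":1,"dp":[0,0,0],"twist":0},{"jaw":1,"dp":[0,0,0],"twist":0}]'
python3 - <<'E'
from h import *
go([.4691,-.0238,.022])
cv2.imwrite("pics/scene8.png",r.get_image("scene"))
im=cv2.imread("pics/scene8.png");cv2.imwrite("pics/c8.png",cv2.resize(im[195:305,265:385],None,fx=5,fy=5,interpolation=cv2.INTER_CUBIC))
E
```

```text
t: 14.32
tcp_pos: [0.4683, -0.0251, 0.0265]
tcp_rot: [2.532, 1.859, 0.0]
force: [-1.5, -0.4, 6.0]
width: 0.074
grasp_force: 70.5
t: 14.82
tcp_pos: [0.4678, -0.0248, 0.0256]
tcp_rot: [-2.532, -1.859, 0.001]
force: [0.2, -0.7, -0.1]
width: 0.0852
grasp_force: 0.0
t 14.82 tcp [ 0.4678 -0.0248  0.0256] yawerr 0.0005 F [ 0.2 -0.7 -0.1] w 0.0852 gf 0.0
dp cm [0.13 0.1  0.36]
```

View pics/c8.png

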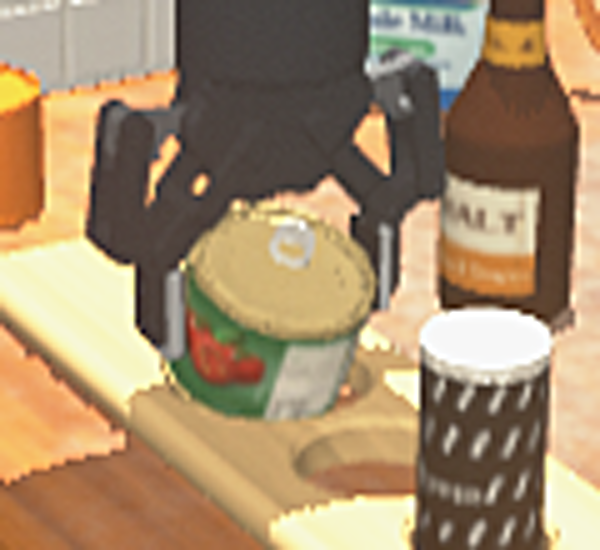

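The tin is tilted. Its -u side (right in the picture, about (333,275)) has dropped, and its +u edge still rests on the rim near (299,270). I re-grip, shift it a few mm along -y of the board, and release. From here I measure numerically, since the 10 views are used.

```bash
cat >> h.py <<'E'
def tin(tag):
    im=r.get_image("scene"); cv2.imwrite(f"pics/s_{tag}.png",im)
    return tinm(im)
def tinm(im):
    hsv=cv2.cvtColor(im,cv2.COLOR_BGR2HSV)
    m=cv2.inRange(hsv,(40,70,30),(85,255,255)); rd=cv2.inRange(hsv,(0,150,60),(6,255,255))|cv2.inRange(hsv,(174,150,60),(180,255,255))
    for q in(m,rd): q[:215]=0;q[300:]=0;q[:,:280]=0;q[:,350:]=0
    for nm,q in(("green",m),("red",rd)):
        y,x=np.nonzero(q)
        if len(x): print(nm,len(x),"x",x.min(),x.max(),"y",y.min(),y.max(),"c",x.mean().round(1),y.mean().round(1))
    print("green top/bot per col",[(c,int(np.nonzero(m[:,c])[0].min()),int(np.nonzero(m[:,c])[0].max())) for c in range(296,345,4) if m[:,c].any()])
E
python3 -c "
from h import *
tinm(cv2.imread('pics/scene7.png'));tinm(cv2.imread('pics/scene8.png'))"
python3 -m jog '[{"jaw":0.9,"dp":[0,0,0],"twist":0},{"jaw":0.85,"dp":[0,0,0],"twist":0},{"jaw":0.8,"dp":[0,0,0],"twist":0},{"jaw":0.8,"dp":[0,0,0],"twist":0},{"jaw":0.8,"dp":[-0.2,0,0],"twist":0},{"jaw":0.8,"dp":[-0.2,0,0],"twist":0},{"jaw":0.8,"dp":[0,0,0],"twist":0}]'
python3 -c "
from h import *
st();tin('a')"
```

```text
green 151 x 297 327 y 249 271 c 308.2 261.4
red 27 x 303 308 y 256 261 c 305.5 259.0
green top/bot per col [(300, 266, 268), (304, 250, 269), (308, 251, 270), (312, 251, 271), (316, 251, 271), (324, 250, 270)]
green 189 x 299 329 y 250 277 c 310.9 266.8
red 68 x 302 317 y 258 270 c 308.5 265.9
green top/bot per col [(300, 267, 270), (304, 253, 274), (308, 257, 276), (312, 260, 277), (316, 262, 277), (320, 263, 267), (324, 263, 263), (328, 263, 263)]
t: 15.75
tcp_pos: [0.4689, -0.0289, 0.0276]
tcp_rot: [2.53, 1.858, 0.005]
force: [3.3, 2.1, 8.5]
width: 0.0746
grasp_force: 71.2
t 15.75 tcp [ 0.4689 -0.0289  0.0276] yawerr 0.0006 F [3.3 2.1 8.5] w 0.0746 gf 71.2
green 165 x 298 329 y 257 277 c 311.2 268.4
red 39 x 304 316 y 265 271 c 310.8 268.9
green top/bot per col [(300, 267, 271), (304, 271, 275), (308, 258, 276), (312, 261, 277), (316, 263, 277), (320, 264, 269), (324, 264, 264), (328, 264, 264)]
```

```bash
python3 -m jog '[{"jaw":0.9,"dp":[0,0,0],"twist":0},{"jaw":0.94,"dp":[0,0,0],"twist":0},{"jaw":1,"dp":[0,0,0],"twist":0},{"jaw":1,"dp":[0,0,0],"twist":0}]'
python3 -c "
from h import *
st();tin('b')"
```

```text
t: 16.3
tcp_pos: [0.4662, -0.0285, 0.0253]
tcp_rot: [-2.532, -1.859, 0.001]
force: [-0.3, 1.2, 0.0]
width: 0.0852
grasp_force: 0.2
t 16.30 tcp [ 0.4662 -0.0285  0.0253] yawerr 0.0004 F [-0.3  1.2  0. ] w 0.0852 gf 0.2
green 187 x 299 329 y 251 277 c 311.2 266.9
red 59 x 303 317 y 261 271 c 309.5 267.0
green top/bot per col [(300, 268, 270), (304, 253, 275), (308, 257, 276), (312, 260, 277), (316, 261, 277), (320, 263, 268), (324, 263, 263), (328, 263, 263)]
```

```bash
python3 -m jog '[{"jaw":1,"dp":[0,0,-0.5],"twist":0},{"jaw":1,"dp":[0,0,-0.5],"twist":0},{"jaw":1,"dp":[0,0,0],"twist":0}]'
python3 -c "
from h import *
tin('c')"; python3 -m jog '[{"jaw":1,"dp":[0,0,-1],"twist":0},{"jaw":1,"dp":[0,0,-1.5],"twist":0},{"jaw":1,"dp":[0,0,-2],"twist":0},{"jaw":1,"dp":[0,0,-2],"twist":0},{"jaw":1,"dp":[0,0,0],"twist":0}]'
python3 - <<'E'
from h import *
st();tin('d')
im=cv2.imread("pics/s_d.png");hsv=cv2.cvtColor(im,cv2.COLOR_BGR2HSV)
print("sat near lid/rows"); 
for rw in range(228,284,4): print(rw,' '.join("%d/%d/%d"%tuple(hsv[rw,c]) for c in range(292,350,5)))
E
```

```text
t: 16.73
tcp_pos: [0.4671, -0.0288, 0.0364]
tcp_rot: [2.532, 1.859, 0.001]
force: [0.4, 0.7, 0.4]
width: 0.0852
grasp_force: 0.0
green 202 x 298 330 y 252 277 c 310.4 267.0
red 58 x 302 317 y 261 271 c 309.2 266.7
green top/bot per col [(300, 263, 270), (304, 252, 274), (308, 257, 276), (312, 259, 277), (316, 261, 277), (320, 263, 268), (324, 263, 263), (328, 263, 263)]
t: 17.4
tcp_pos: [0.4681, -0.0291, 0.1031]
tcp_rot: [2.53, 1.858, 0.003]
force: [-1.1, -0.3, -0.1]
width: 0.0848
grasp_force: 0.0
t 17.40 tcp [ 0.4681 -0.0291  0.1031] yawerr 0.0005 F [-1.1 -0.3 -0.1] w 0.0848 gf 0.0
green 212 x 298 329 y 250 277 c 309.7 266.4
red 58 x 302 317 y 259 271 c 308.8 266.2
green top/bot per col [(300, 257, 270), (304, 252, 274), (308, 257, 276), (312, 259, 277), (316, 261, 277), (320, 263, 268), (324, 263, 263), (328, 263, 263)]
sat near lid/rows
228 17/131/246 10/95/201 75/3/153 20/109/247 17/113/245 15/136/245 17/104/246 17/113/246 16/114/244 17/98/245 16/119/244 17/104/246
232 20/129/247 16/139/245 20/133/247 19/130/247 18/125/246 16/128/244 20/90/246 18/84/245 16/72/240 14/87/235 16/81/
[... 863 characters left out ...]
193 20/110/209 20/112/182 30/58/102 16/89/241 16/83/238
264 29/52/247 30/58/255 16/110/104 6/166/186 19/137/119 50/92/114 47/74/124 37/47/157 23/41/169 17/109/206 31/42/250 14/88/233
268 29/59/247 16/130/222 51/93/112 6/182/179 6/185/153 5/173/147 15/44/201 20/43/195 18/43/183 16/118/156 18/116/207 19/115/208
272 30/45/247 31/55/254 52/107/95 32/91/90 29/81/98 42/54/138 20/44/213 21/42/198 24/46/161 17/111/154 18/115/208 26/96/255
276 31/60/255 17/119/200 17/115/189 50/105/100 50/102/108 51/94/111 19/42/186 20/41/186 25/67/115 18/112/208 17/114/211 30/60/255
280 18/110/167 18/114/219 17/113/196 18/116/194 17/115/201 17/119/200 17/117/213 18/115/201 18/113/223 18/112/223 19/114/219 19/112/239
```

```bash
python3 -m jog '[{"jaw":0.5,"dp":[4,-0.1,-1],"twist":0},{"jaw":0,"dp":[4,-0.1,0],"twist":0},{"jaw":0,"dp":[4,-0.1,0],"twist":0},{"jaw":0,"dp":[0,0,0],"twist":0},{"jaw":0,"dp":[0,0,0],"twist":0},{"jaw":0,"dp":[0,0,0],"twist":0}]'
python3 - <<'E'
from h import *
st();tin('e'); cv2.imwrite("pics/top_e.png",r.get_image("top"))
def lid(im,name,x0,x1,y0,y1,lo,hi):
    hsv=cv2.cvtColor(im,cv2.COLOR_BGR2HSV); m=cv2.inRange(hsv,lo,hi)
    z=np.zeros_like(m); z[y0:y1,x0:x1]=m[y0:y1,x0:x1]; z=cv2.morphologyEx(z,cv2.MORPH_CLOSE,np.ones((3,3)));z=cv2.morphologyEx(z,cv2.MORPH_OPEN,np.ones((3,3)))
    cs,_=cv2.findContours(z,cv2.RETR_EXTERNAL,cv2.CHAIN_APPROX_NONE)
    for k in sorted(cs,key=cv2.contourArea)[-2:]:
        if len(k)>10:
            e=cv2.fitEllipse(cv2.convexHull(k)); print(name,cv2.contourArea(k),cv2.boundingRect(k),np.round(e[0],1),np.round(e[1],1),round(e[2],1))
lid(cv2.imread("pics/s_d.png"),"d",295,345,232,270,(19,95,160),(22,135,220))
t=cv2.cvtColor(cv2.imread("pics/top_e.png"),cv2.COLOR_BGR2HSV)
for rw in range(212,272,5): print(rw,' '.join("%d/%d/%d"%tuple(t[rw,c]) for c in range(280,340,5)))
E
```

```text
t: 18.2
tcp_pos: [0.4996, 0.086, 0.1104]
tcp_rot: [-2.533, -1.858, 0.001]
force: [-0.2, -1.0, -0.4]
width: 0.0001
grasp_force: 0.0
t 18.20 tcp [0.4996 0.086  0.1104] yawerr -0.0006 F [-0.2 -1.  -0.4] w 0.0001 gf 0.0
green 209 x 298 329 y 250 277 c 309.7 266.4
red 52 x 302 317 y 259 270 c 308.7 265.9
green top/bot per col [(300, 257, 270), (304, 252, 274), (308, 257, 276), (312, 259, 277), (316, 261, 277), (320, 263, 268), (324, 263, 263), (328, 263, 263)]
d 467.5 (305, 244, 35, 18) [322.6 251. ] [20.6 35.3] 97.7
212 30/69/255 30/58/250 30/61/250 28/71/250 26/83/252 16/135/208 11/115/232 13/109/232 12/140/220 12/124/216 12/92/214 12/115/197
217 30/64/251 28/71/249 27/82/250 27/75/250 29/66/250 30/59/250 28/69/250 27/81/251 18/126/230 10/116/198 13/102/227 12/117/220
222 18/126/186 18/128/191 17/130/188 30/84/243 29/61/251 27/80/251 27/83/250 28/72/252 29/66/250 29/64/250 27/78/251 20/118/243
227 17/127/189 17/131/191 17/128/182 17/131/171 20/115/93 23/9/255 25/90/250 26/87/250 21/120/223 29/65/251 28/74/245 29/70/249
232 17/132/182 17/124/191 17/126/206 53/75/61 20/117/176 20/34/189 1
[... 268 characters left out ...]
/85/249 26/86/249 27/72/251 27/93/243 30/65/251
247 18/130/180 17/128/189 39/134/55 30/105/75 19/121/165 29/79/255 26/89/249 26/86/250 26/83/250 27/85/250 17/131/191 10/168/126
252 17/129/182 17/130/177 19/129/101 33/63/93 20/129/154 26/87/255 25/91/249 26/88/249 26/84/250 20/120/199 30/83/245 13/144/239
257 17/130/171 17/132/168 17/130/188 38/108/59 13/156/95 23/108/255 24/104/245 23/107/241 21/121/204 16/136/195 30/69/252 13/128/235
262 17/132/190 17/128/192 17/128/177 17/135/174 16/130/155 11/158/132 13/153/172 20/120/224 27/96/245 27/79/249 26/79/250 12/143/235
267 9/162/124 10/168/111 17/127/156 17/128/188 17/129/190 25/103/244 27/81/250 26/77/250 27/77/250 28/72/250 28/72/250 28/80/247
```

The top view numbers show the tin leaning toward -y and stuck about 1 cm short of the well centre; it rolled in the flat pads. I push it from the apron side with the shut fingers, low down, toward -u.

```bash
python3 -m jog '[{"jaw":0,"dp":[0,0,3],"twist":0},{"jaw":0,"dp":[0,0,3],"twist":0},{"jaw":0,"dp":[0,0,1.8],"twist":0},{"jaw":0,"dp":[0,0,0],"twist":0},{"jaw":0,"dp":[-1.5,0,0],"twist":0},{"jaw":0,"dp":[-1.5,0,0],"twist":0},{"jaw":0,"dp":[-1,0,0],"twist":0},{"jaw":0,"dp":[0,0,0],"twist":0}]'; python3 -m jog '[{"jaw":0,"dp":[-0.5,0,0],"twist":0},{"jaw":0,"dp":[-0.5,0,0],"twist":0},{"jaw":0,"dp":[-0.3,0,0],"twist":0},{"jaw":0,"dp":[0,0,0],"twist":0}]'
python3 -c "
from h import *
s,R=st();d=s['tcp_pos'][:2]-np.array([.4696,-.0221]);print(d@U,d@np.array([.954,-.2998]));tin('f')"
```

```text
t: 19.3
tcp_pos: [0.488, 0.0476, 0.0332]
tcp_rot: [2.533, 1.857, 0.001]
force: [1.1, -0.4, 0.7]
width: 0.0001
grasp_force: 0.0
t: 19.8
tcp_pos: [0.4839, 0.0361, 0.0328]
tcp_rot: [2.532, 1.859, -0.0]
force: [0.6, -0.1, 0.2]
width: 0.0004
grasp_force: 0.0
t 19.80 tcp [0.4839 0.0361 0.0328] yawerr 0.0003 F [ 0.6 -0.1  0.2] w 0.0004 gf 0.0
0.05979370558813229 -0.0037588615848128193
green 217 x 298 329 y 250 277 c 309.7 266.4
red 63 x 302 317 y 259 271 c 308.7 266.4
green top/bot per col [(300, 257, 270), (304, 252, 274), (308, 257, 276), (312, 259, 277), (316, 261, 277), (320, 263, 268), (324, 263, 263), (328, 263, 263)]
```

```bash
python3 -m jog '[{"jaw":0,"dp":[-0.3,0,0],"twist":0},{"jaw":0,"dp":[-0.3,0,0],"twist":0},{"jaw":0,"dp":[0,0,0],"twist":0}]'
python3 -c "
from h import *
tin('g')"
python3 -m jog '[{"jaw":0,"dp":[-0.3,0,0],"twist":0},{"jaw":0,"dp":[-0.2,0,0],"twist":0},{"jaw":0,"dp":[0,0,0],"twist":0}]'
python3 -c "
from h import *
s,R=st();d=s['tcp_pos'][:2]-np.array([.4696,-.0221]);print(d@U,d@np.array([.954,-.2998]));tin('h')"
```

```text
t: 20.23
tcp_pos: [0.4821, 0.0303, 0.0328]
tcp_rot: [2.532, 1.859, -0.0]
force: [-0.3, -1.3, -0.2]
width: -0.0003
grasp_force: 0.0
green 215 x 298 329 y 250 277 c 309.7 266.4
red 62 x 302 317 y 259 271 c 308.7 266.3
green top/bot per col [(300, 257, 270), (304, 252, 274), (308, 257, 276), (312, 259, 277), (316, 261, 277), (320, 263, 268), (324, 263, 263), (328, 263, 263)]
t: 20.65
tcp_pos: [0.4806, 0.0256, 0.0327]
tcp_rot: [-2.532, -1.859, 0.0]
force: [0.1, 0.9, -0.4]
width: -0.0
grasp_force: 0.4
t 20.65 tcp [0.4806 0.0256 0.0327] yawerr 0.0003 F [ 0.1  0.9 -0.4] w -0.0000 gf 0.4
0.048803211630931376 -0.003785516418941054
green 195 x 299 323 y 251 278 c 309.6 267.1
red 64 x 302 317 y 259 272 c 308.9 267.0
green top/bot per col [(300, 260, 271), (304, 253, 275), (308, 258, 276), (312, 260, 277), (316, 262, 277), (320, 263, 269)]
```

```bash
python3 -m jog '[{"jaw":0,"dp":[-0.2,0,0],"twist":0},{"jaw":0,"dp":[-0.1,0,0],"twist":0},{"jaw":0,"dp":[0,0,0],"twist":0}]'
python3 -c "
from h import *
tin('i')"
python3 -m jog '[{"jaw":0,"dp":[-0.2,0,0],"twist":0},{"jaw":0,"dp":[-0.1,0,0],"twist":0},{"jaw":0,"dp":[0,0,0],"twist":0}]'
python3 -c "
from h import *
s,R=st();d=s['tcp_pos'][:2]-np.array([.4696,-.0221]);print(d@U,d@np.array([.954,-.2998]));tin('j')"
```

```text
t: 21.08
tcp_pos: [0.4798, 0.0228, 0.0327]
tcp_rot: [2.532, 1.859, -0.0]
force: [0.5, 1.2, -0.5]
width: -0.0003
grasp_force: 0.5
green 138 x 301 334 y 257 278 c 312.1 266.4
red 65 x 302 316 y 266 275 c 309.0 270.7
green top/bot per col [(304, 259, 275), (308, 261, 266), (312, 262, 277), (316, 263, 277), (320, 263, 264), (324, 262, 262), (328, 262, 262), (332, 261, 261)]
t: 21.5
tcp_pos: [0.4801, 0.0218, 0.0336]
tcp_rot: [-2.53, -1.86, -0.008]
force: [3.9, 12.9, 3.7]
width: -0.0
grasp_force: 6.9
t 21.50 tcp [0.4801 0.0218 0.0336] yawerr 0.0020 F [ 3.9 12.9  3.7] w -0.0000 gf 6.9
0.04508256094371075 -0.0031177186322140873
green 140 x 301 332 y 257 278 c 311.6 266.6
red 64 x 302 316 y 264 275 c 308.9 270.4
green top/bot per col [(304, 259, 275), (308, 261, 266), (312, 262, 277), (316, 263, 277), (320, 263, 264), (328, 262, 262), (332, 261, 261)]
```

It dropped: the label's top edge is now symmetric, and the push ended against the far wall at 13 N. I back off, retreat and verify.

```bash
python3 -m jog '[{"jaw":0,"dp":[0.6,0,0],"twist":0},{"jaw":0,"dp":[2,0,0],"twist":0},{"jaw":0,"dp":[3,0,0],"twist":0},{"jaw":0,"dp":[0,0,-4],"twist":0},{"jaw":0,"dp":[0,0,-5],"twist":0},{"jaw":0,"dp":[0,0,-5],"twist":0},{"jaw":0,"dp":[3,0,0],"twist":0},{"jaw":0,"dp":[3,0,0],"twist":0},{"jaw":0,"dp":[0,0,0],"twist":0},{"jaw":0,"dp":[0,0,0],"twist":0}]'
python3 - <<'E'
from h import *
st();tin('k'); t=r.get_image("top");cv2.imwrite("pics/top_k.png",t)
def circ(name,c,z,rad):
    P=np.array([proj(name,[c[0]+rad*np.cos(a),c[1]+rad*np.sin(a),z]) for a in np.arange(0,6.28,.1)],np.float32); return cv2.fitEllipse(P)
print("expected lid scene",circ("scene",(.469,-.024),.058,.0375),"top",circ("top",(.469,-.024),.058,.0375))
hsv=cv2.cvtColor(t,cv2.COLOR_BGR2HSV)
g=cv2.cvtColor(t,cv2.COLOR_BGR2GRAY)
H=cv2.HoughCircles(cv2.resize(g[205:285,265:350],None,fx=4,fy=4,interpolation=cv2.INTER_CUBIC),cv2.HOUGH_GRADIENT,1,40,param1=120,param2=25,minRadius=66,maxRadius=92)
if H is not None: print([(265+c[0]/4,205+c[1]/4,c[2]/4) for c in H[0][:4]])
s=cv2.imread("pics/s_k.png"); hs=cv2.cvtColor(s,cv2.COLOR_BGR2HSV)
for c in(305,310,315,320,325,330,335): print(c,' '.join("%d/%d/%d"%tuple(hs[rw,c]) for rw in range(236,284,3)))
print("pepper lid"); w=cv2.inRange(hsv,(0,0,150),(180,35,255));w[:250]=0;w[285:]=0;w[:,:362]=0;w[:,395:]=0
y,x=np.nonzero(w);print(len(x),x.min(),x.max(),y.min(),y.max()); print(np.round(circ("top",(.4225,-.171),.098,.023)[0],1))
E
```

```text
t: 22.8
tcp_pos: [0.5133, 0.1303, 0.1725]
tcp_rot: [2.532, 1.86, -0.002]
force: [0.1, -0.4, -1.2]
width: -0.0002
grasp_force: 0.0
t 22.80 tcp [0.5133 0.1303 0.1725] yawerr 0.0007 F [ 0.1 -0.4 -1.2] w -0.0002 gf 0.0
green 129 x 301 334 y 257 278 c 311.9 266.7
red 63 x 302 316 y 266 275 c 309.0 270.6
green top/bot per col [(304, 259, 275), (308, 261, 266), (312, 262, 277), (316, 263, 277), (320, 263, 263), (328, 262, 262)]
expected lid scene ((318.4624938964844, 251.4570770263672), (15.321060180664062, 37.978851318359375), 90.37481689453125) top ((308.5198669433594, 241.5380401611328), (37.1148681640625, 37.29743576049805), 75.34947204589844)
[(np.float32(309.125), np.float32(242.625), np.float32(18.325))]
305 17/109/245 31/44/251 17/121/189 26/89/254 21/114/220 31/35/250 29/47/248 19/125/221 47/102/100 41/100/107 5/173/174 7/161/166 7/178/173 19/109/77 30/52/250 29/58/247
310 17/95/244 16/96/242 30/45/248 25/90/250 30/61/250 30/46/247 29/50/247 31/50/250 18/111/183 39/115/109 19/137/115 7/140/184 6/173/162 8/162/131 22/115/255 29/54/247
315 16/87/241 16/84/241 16/83/241 22/116/224 30/45/248 30/49/247 29/51/247 29/47/248 19/119/220 50/108/113 50/92/128 5/184/180 5/187/150 42/71/122 35/100/115 29/53/248
320 16/91/240 15/90/237 15/84/239 22/125/221 120/3/251 120/3/250 29/49/247 30/47/247 19/125/204 51/78/130 39/48/179 31/39/181 28/41/200 31/37/193 24/52/186 29/56/248
325 15/84/239 16/91/240 16/79/238 22/117/231 111/7/255 25/111/243 30/45/247 30/44/248 18/120/181 39/54/166 22/40/221 20/45/197 23/37/223 22/31/224 15/87/175 29/57/248
330 15/98/241 14/103/236 18/72/241 21/87/244 29/78/250 30/42/247 30/44/247 31/56/252 20/108/163 20/43/204 21/46/201 20/45/203 19/44/215 18/47/213 32/39/253 26/90/255
335 14/99/236 15/100/236 16/77/238 16/93/239 22/103/235 27/83/254 30/60/251 18/118/156 30/47/131 17/47/178 17/46/177 17/45/181 17/42/182 19/79/230 29/47/248 16/124/185
pepper lid
448 373 394 253 277
[384.4 264.1]
```

Run:
```python
from h import *
a=cv2.imread("pics/scene0.png");b=cv2.imread("pics/s_k.png")
for im in(a,b):
    h=cv2.cvtColor(im,cv2.COLOR_BGR2HSV);m=cv2.inRange(h,(20,150,150),(32,255,255))
    for x0,x1,y0,y1 in((355,385,170,200),(385,415,198,225)):
        y,x=np.nonzero(m[y0:y1,x0:x1]);print(len(x),(x.mean()+x0).round(1),(y.mean()+y0).round(1))
h=cv2.cvtColor(b,cv2.COLOR_BGR2HSV);m=cv2.inRange(h,(0,0,190),(180,40,255));m[:245]=0;m[285:]=0;m[:,:343]=0;m[:,380:]=0
n,l,s,c=cv2.connectedComponentsWithStats(m);print(s[1:][s[1:,4]>60])
for z in(.098,.116):
    P=np.array([proj("scene",[.4225+.023*np.cos(t),-.171+.023*np.sin(t),z]) for t in np.arange(0,6.28,.05)]);print(z,P.min(0),P.max(0))
```

```text
38 369.4 180.6
7 400.0 205.9
44 369.1 180.5
3 401.7 210.0
[[349 257  27  15 288]]
0.098 [348.3078222  256.22135697] [374.6726067  267.26703798]
0.116 [348.57000916 246.94657281] [375.10819276 257.68177295]
```

```bash
python3 - <<'E'
from h import *
a=cv2.imread("pics/scene0.png");b=cv2.imread("pics/s_k.png")
d=cv2.absdiff(a,b).max(2)
for nm,(x0,x1,y0,y1) in dict(soy=(384,414,200,282),vin=(350,384,175,262),orange=(238,278,205,245),black=(380,440,335,400)).items(): print(nm,(d[y0:y1,x0:x1]>40).mean().round(3))
f=[cv2.phaseCorrelate(np.float32(cv2.cvtColor(a[200:282,384:414],6)),np.float32(cv2.cvtColor(b[200:282,384:414],6)))];print(f)
E
python3 -c "
from workcell import r
print(r.hand_in())"
```

```text
soy 0.0
vin 0.04
orange 0.038
black 0.0
[((0.01321942808818477, -0.03195863036162194), 0.971836732228597)]
the job is handed in; nothing more can be done
None
```

The job is handed in: the pepper drum stands fully down in the 52 mm well, and the tin dropped fully into the 82 mm well, both upright and released, though the tin tipped on its first release and needed a push with the shut fingers. The soy and vinegar bottles are still in place; the robot's clock was about 23 s, and no verdict was returned.

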